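# Pack out a gluing cradle and hold the jaw shut

### The job

In the gluing cradle, turn the keeper knob fully anticlockwise to its stop so that its arm is clear, then stand plywood packers side by side in the gap, flat on its floor and in line with the rail, until the sliding jaw can close on them. Push the jaw firmly, without ramming it, so that packers and rail are squeezed against the end stop, and finish while still holding that push. Leave spare packers out of the cradle and the other things on the bench where they are.

Things in the scene. Friction and masses are not known exactly. Their poses are not given: they have to be found in the camera images.
- cradle: Fixed plywood gluing cradle: board 12 mm thick, 100 wide, from x = -70 to 250 mm along its own x (away from the robot), and an ear at +y with the keeper's post. Origin: table height, centre line, under the jaw's front face when the jaw is fully back. The gap lies ahead of that on the centre line; its floor is the board's top, 12 mm up.
- keeper (a joint): Angle (rad) of the keeper, a flat wooden arm 22 mm wide reaching 152 mm from its pivot, turned by a black bar knob on the pivot. 0: arm along the cradle's -y, across the gap just above the packers' height; grows anticlockwise seen from above to a hard stop at 1.4, where the arm is clear. Starts at 0 to 0.25; stays where left (friction 0.05 N m).
- keeper_grip (a point): On the keeper's vertical pivot axis, 76 mm above the table, inside its bar knob; at cradle x = 30, y = 130 mm. The knob is 14 mm (x) x 46 mm (y, in line with the arm) and spans 59 to 89 mm above the table. Axes turn with the arm; the arm points along -y.
- jaw (a joint): Travel (m) of the sliding wooden jaw along the cradle's +x, into the gap. 0: fully back (start). Its own end stop is at 0.040, so alone it cannot reach the rail. A light spring (1.5 N at 0, 3.5 N at the end) brings it back when let go.
- jaw_back (a point): Centre of the jaw's rear face (facing the robot), 37 mm above the table: the place to push. The jaw is a block 30 mm (x) x 44 mm (y), top 50 mm above the table. Axes as the cradle's. Behind it is free.
- jaw_home (a point): Fixed point of the cradle at the foot of the jaw's front face with the jaw fully back: near edge of the gap, on its floor (12 mm above the table). Axes as the cradle's.
- stop: Fixed dark end stop block across the far end of the cradle, 28 (x) x 84 (y) x 40 mm tall on the base board; origin at the foot of its face toward the robot, 12 mm above the table. Its place along the cradle differs from run to run. Axes as the cradle's.
- rail: The glued workpiece: loose light wood rail 90 (x) x 44 (y) x 36 mm tall, lying on the base board with its far end against the stop; origin at the centre of its underside.
- rail_end (a point): Centre of the rail's end face toward the jaw, the far edge of the gap (18 mm above the gap's floor). With the jaw fully back the gap from jaw_home to here is 47 to 79 mm, so one or two packers are needed.
- packer0: Loose plywood packer standing on the bench, 24 (x, thickness) x 56 (y, length) x 36 mm tall, 40 g; origin at the centre of its underside. All three packers are alike; any will do.
- packer1: Loose plywood packer standing on the bench, 24 (x, thickness) x 56 (y, length) x 36 mm tall, 40 g; origin at the centre of its underside. All three packers are alike; any will do.
- packer2: Loose plywood packer standing on the bench, 24 (x, thickness) x 56 (y, length) x 36 mm tall, 40 g; origin at the centre of its underside. All three packers are alike; any will do.
- glue: White glue bottle, 60 mm across, 170 mm tall; a bystander. Origin at the centre of its underside.
- jar: Small amber jar, 48 mm across, 55 mm tall; a bystander. Origin at the centre of its underside.
- slat: Thin dark wood slat, 30 x 140 x 10 mm, lying flat; a bystander. Origin at the centre of its underside.
- tape: Roll of tape lying flat, 72 mm across, 20 mm tall; a bystander. Origin at the centre of its underside.
- screwdriver: Screwdriver lying flat, about 200 mm long; a bystander. Origin at the centre of its underside, along its x.
- can: Tin can, 60 mm across, 75 mm tall; a bystander. Origin at the centre of its underside.
- cup: White plastic cup, 76 mm across, 85 mm tall; a bystander. Origin at the centre of its underside.
There are look-alikes about, which are no part of the job. Leave any orange look-alike of the packer0 alone.

How it is judged:
By the outcome, as a careful person would: the job done as asked, in the order asked, and still so for the second after the job is handed in, while the arm keeps its last pose, push and grip.
It also fails if it takes over 72 s, if anything falls off the work surface, if the arm or the gripper's body presses on something with over 40 N, if the wrist force passes 120 N, or if a joint passes its speed limit or range.

### The arm

A 6-joint arm with a two-finger parallel gripper is mounted at the origin on the work surface. World frame = base frame: x ahead of the robot, y to its left, z up, the work surface at z = 0. Lengths are in m, angles in rad, forces in N, time in s.
With the tool pointing down it reaches from about 0.4 to 0.925 m from the base axis. Payload 12.5 kg.
Tool frame: the origin (TCP) lies between the finger pads; the fingertips stand 22 mm ahead of it and the grasp point (between the pads) lies 3 mm ahead of it (r.tcp_to_tips is the distance from the TCP to the fingertips, in m); z points along the fingers, y is the line along which they close (so a half turn about z gives the same grasp; the last joint's range is limited). The gripper opens to 95 mm and grips with 3 to 60 N. Pads are 20 mm wide; open, the fingers measure 119 mm over their backs; the gripper's body (75 mm by 180 mm) begins 59 mm behind the grasp point.
Start: joints at [-1.243, 0.491, 1.559, -0, 1.092, -0.106], TCP at [0.263, -0.567, 0.2] pointing down, gripper open.
Joint ranges: [-3.1, 3.1], [-0.84, 2.19], [0.05, 2.79], [-1.13, 4.28], [0.06, 2.93], [-2.69, 2.69]. Speed limits (rad/s): [2.22, 2.22, 2.79, 3.14, 3.14, 3.14].

### API

Orientations are given as a unit quaternion [w, x, y, z].
In Python, from plant import telemetry, capture, get_calibration, job, r gives the robot as it stands.
- The arm moves only by the tool arm_command, never from a script. Its argument "steps" is a list of rows, each an object with "travel": the shift along the tool's x, y, z as a fraction of full scale, a list of three; "yaw": the turn about the tool's z as a fraction of full scale; "hand": the closure, from 0 (fully open) to 1 (shut). A call has 1 to 12 rows; each row shifts and turns the commanded pose from where the row before left it, along the tool's axes as they then stand; what a row does not reach is not made up. Full scale, the value 1, is 5 cm for a shift and 90 degrees for a turn. A row lasts 1/10 s, in which the tool goes at most 50 mm and 8.59 degrees, less where a joint would pass 70% of its speed; a pose out of reach is approached as far as the arm can. A call with a number of a shift or a turn outside -1 to 1 is refused whole. A call with a gripper value outside its range is refused whole. The fingers move at their own pace and stop on an object; the grip force is fixed at half the most. Time passes only in rows, so rows that do not move let the fingers close. It gives the time, the measured TCP pose, the force, the opening and the grip force at its end, in the units of the state.
- telemetry.read_state(): the state, without advancing time (a new reading comes with each control period).
- capture(name): name is "side" or "top"; returns the picture (480x640x3 uint8, red, green, blue); there is no depth.
- get_calibration(name): a dict with "mtx" (3x3 intrinsics, pixels), "rvec" (rotation vector, rad) and "tvec" (3), from world to camera coordinates, as OpenCV has them. Camera axes: x right, y down, z forward; pixel columns grow to the right and rows downward; lengths in m; the calibration is good to about 2 mm. A picture is of the moment at which its call begins. get_calibration takes no time and is no camera call.
- job.sign_off(): hands the job in; it is judged then, once.
The state is a dict: "t": time; "q": joint angles; "qd": joint speeds; "joint_efforts": joint torques, N m; "ee_pos": TCP position; "ee_rot": TCP orientation; "ft_force": force on the tool from outside, world axes, zero at the start; "torque": the same for the moment, N m; "opening": opening from 0.0 (shut) to 1.0 (fully open); "grip_force": force on a finger pad.
Only numpy, scipy, OpenCV 4.12 (cv2) and the standard library are available. Lean on these libraries where they do the work, as an engineer would, in place of code of your own. Each camera call takes 0.05 s, during which the arm holds its last target. There are 200 camera calls.

## Working session

There is one attempt and no reset: what is moved stays moved. The work goes in short steps, Python scripts to look and compute and a tool call to move; the robot and the scene stay as the last step left them, time stands still between calls to the robot, and variables do not carry over. Pictures are saved under pics/ and viewed, at most 10 in all, crops included, and the job is handed in when it is done.

Besides the shell and the picture viewer there is one more tool, called as a command line: name --argument value ..., lists and objects as JSON in quotes. arm_command: Moves the arm, as the interface text tells. Shift numbers are shares of 5 cm and turn numbers shares of 90 degrees, none past 1 either way. Its arguments: {"type":"object","properties":{"steps":{"type":"array"}},"required":["steps"]}

```bash
mkdir -p pics
python3 - <<'E'
from plant import telemetry,capture,get_calibration,r
import cv2,numpy as np
for n in("top","side"):
    cv2.imwrite(f"pics/{n}0.png",cv2.cvtColor(capture(n),cv2.COLOR_RGB2BGR))
    c=get_calibration(n);R=cv2.Rodrigues(np.array(c["rvec"],float))[0];print(n,np.round(c["mtx"],1).tolist(),(-R.T@np.array(c["tvec"]).reshape(3)).round(3),R.round(2).tolist())
s=telemetry.read_state();print({k:np.round(v,3).tolist() for k,v in s.items()})
E
```

```text
top [[436.4, 0.0, 314.3], [0.0, 436.4, 240.3], [0.0, 0.0, 1.0]] [0.448 0.013 1.001] [[0.02, -1.0, -0.01], [-1.0, -0.02, -0.04], [0.04, 0.01, -1.0]]
side [[507.9, 0.0, 322.7], [0.0, 507.9, 238.5], [0.0, 0.0, 1.0]] [0.375 0.85  0.936] [[-0.98, -0.18, 0.01], [-0.14, 0.7, -0.7], [0.12, -0.69, -0.72]]
{'t': 0.1, 'q': [-1.243, 0.492, 1.559, 0.0, 1.092, -0.106], 'qd': [-0.0, -0.002, -0.002, 0.001, -0.0, -0.0], 'joint_efforts': [0.003, -61.362, -25.861, 0.069, 0.047, -0.0], 'ee_pos': [0.263, -0.567, 0.2], 'ee_rot': [-0.0, 0.977, 0.215, -0.0], 'ft_force': [0.487, -0.284, -0.779], 'torque': [-0.026, 0.033, -0.031], 'grip_force': 0.0, 'opening': 0.997}
```

View pics/top0.png

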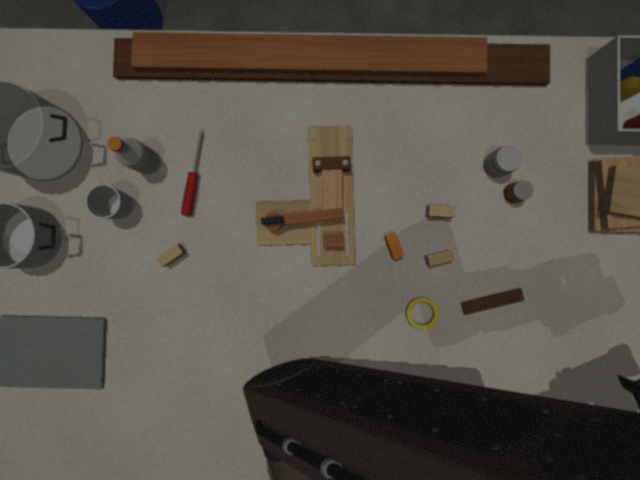

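View pics/side0.png

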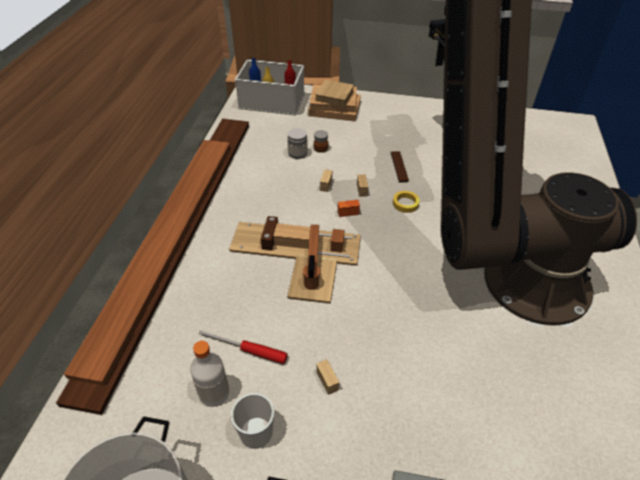

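The top view shows the cradle at about (332,195), with the jaw at (333,241), the keeper knob at (271,221) and the stop at (331,164). There are four packer-like blocks. The plywood ones at (440,212), (439,258) and (172,255) fit the description, and the orange one at (394,246) is the look-alike to leave. I'll confirm this in a crop.

```bash
cat > h.py <<'E'
import cv2,numpy as np
from plant import telemetry,capture,get_calibration
def cal(n):
    c=get_calibration(n);R=cv2.Rodrigues(np.array(c["rvec"],float))[0];t=np.array(c["tvec"],float).reshape(3)
    return np.array(c["mtx"]),R,t
def toplane(n,px,z):
    K,R,t=cal(n);px=np.atleast_2d(np.array(px,float));o=-R.T@t
    d=np.c_[px,np.ones(len(px))]@np.linalg.inv(K).T@R
    return o+d*((z-o[2])/d[:,2])[:,None]
def proj(n,P):
    c=get_calibration(n);return cv2.projectPoints(np.atleast_2d(np.array(P,float)),np.array(c["rvec"],float),np.array(c["tvec"],float),np.array(c["mtx"]),None)[0][:,0]
def st():
    s=telemetry.read_state();print({k:np.round(s[k],4).tolist() for k in("t","ee_pos","ee_rot","ft_force","opening","grip_force")})
    return s
E
python3 - <<'E'
from h import *
im=cv2.imread("pics/top0.png")
cv2.imwrite("pics/crop1.png",cv2.resize(im[120:275,250:460],None,fx=3.8,fy=3.8,interpolation=cv2.INTER_CUBIC))
hsv=cv2.cvtColor(im,cv2.COLOR_BGR2HSV)
for x,y in [(440,211),(439,257),(172,255),(394,246),(333,241),(320,220),(331,185),(317,135),(271,221),(300,218),(600,100),(470,240)]: print((x,y),hsv[y,x])
m=cv2.inRange(hsv,(8,75,60),(28,255,255))
for c in cv2.findContours(m,0,1)[0]:
    a=cv2.contourArea(c)
    if 80<a<8000:
        rc=cv2.minAreaRect(c);print(int(a),np.round(rc[0],1),np.round(rc[1],1),round(rc[2],1))
E
```

```text
(440, 211) [ 18 107 119]
(439, 257) [ 17 108 106]
(172, 255) [ 20  98 120]
(394, 246) [ 13 199 118]
(333, 241) [ 13 161  92]
(320, 220) [ 12 132  77]
(331, 185) [ 17 111 119]
(317, 135) [ 18 104 115]
(271, 221) [110  48  32]
(300, 218) [ 13 155  94]
(600, 100) [23 19 53]
(470, 240) [ 23  29 116]
311 [423.2 311.2] [33.5 27.2] 42.3
251 [440.1 257.2] [11.2 25.7] 76.0
241 [169.6 255.1] [10.8 25.2] 56.3
302 [393.9 245.8] [26.3 13. ] 70.3
252 [440.5 211.2] [25.6 11.5] 4.1
695 [616. 204.] [46. 56.] -0.0
1688 [616.5 186.5] [59. 45.] 90.0
157 [114.1 143.3] [14.8 13.9] 26.6
201 [630.  85.] [16. 18.] 90.0
```

View pics/crop1.png

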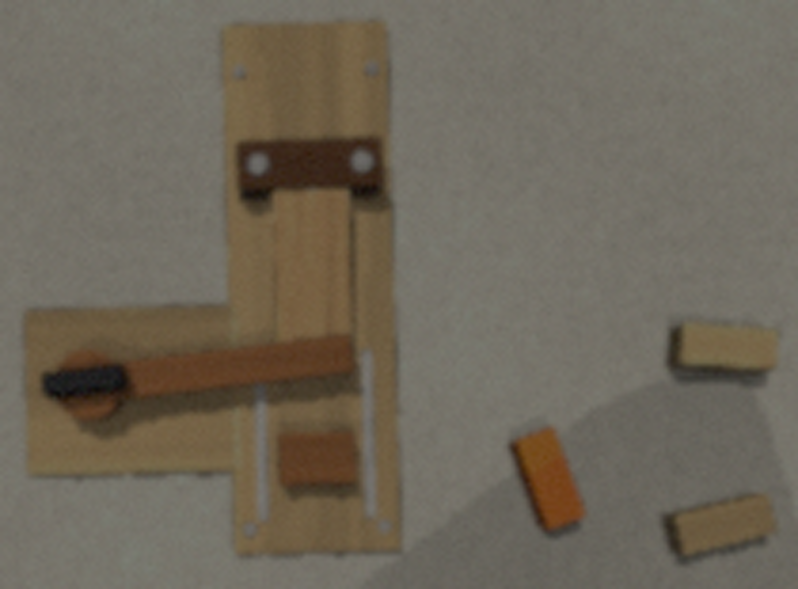

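The crop confirms the plywood packers at the right (crop (725,347) and (723,525)). The orange block at crop (549,479) is the look-alike and stays put. The board, rail, stop, keeper and jaw are all clear.

Run:
```python
from h import *
f=lambda L:np.array(L)/3.8+[250,120]-0.4
np.set_printoptions(precision=4,suppress=True)
im=cv2.imread("pics/top0.png");hsv=cv2.cvtColor(im,cv2.COLOR_BGR2HSV)
m=cv2.inRange(hsv,(5,60,20),(28,255,255))
c=max([c for c in cv2.findContours(m[100:280,240:370].copy(),0,1)[0]],key=cv2.contourArea)+[240,100]
pts=c[:,0].astype(float)
# board long edges on rows 130..260
P=lambda p,z=.012: toplane("top",p,z)[:,:2]
R=P(np.array([(x,y) for x,y in pts if x>345 and 135<y<258])+[.5,0])
L=P(np.array([(x,y) for x,y in pts if 300<x<316 and 130<y<195])-[.5,0])
def line(q): 
    vx,vy,x,y=cv2.fitLine(q.astype(np.float32),cv2.DIST_HUBER,0,.01,.01).ravel(); s=np.sign(vx); return np.array([vx*s,vy*s]),np.array([x,y])
for q in(R,L): d,p=line(q);print("edge ang",np.degrees(np.arctan2(d[1],d[0])),p)
d1,p1=line(R);d2,p2=line(L)
yaw=np.arctan2(*(d1+d2)[::-1]);d=np.array([np.cos(yaw),np.sin(yaw)]);n=np.array([-d[1],d[0]])
mid=((p1@n)+(p2@n))/2;print("width",(p2-p1)@n)
far=P(np.array([(x,y) for x,y in pts if y<128 and 315<x<348])-[0,.5]);near=P(np.array([(x,y) for x,y in pts if y>262 and 317<x<350])+[0,.5])
print("far,near along",np.median(far@d),np.median(near@d),"len",np.median(far@d)-np.median(near@d))
o1=np.median(far@d)-.25;o2=np.median(near@d)+.07
o=(o1+o2)/2*d+mid*n;print("yaw",np.degrees(yaw),"origin",o)
tc=lambda p:np.c_[(p-o)@d,(p-o)@n]
print("knob",tc(P(f([[85,381]]),.089)), "knob ends",tc(P(f([[44,384],[126,378]]),.089)))
print("stop front top (cradle x)",tc(P(f([[240,188],[382,186],[312,188]]),.052)),"rear",tc(P(f([[312,140]]),.052)))
print("jaw top rear/front",tc(P(f([[317,485],[317,432]]),.05)))
for n_,px,ang in (("A",(440.5,211.2),None),("B",(440.1,257.2),None),("C",(169.6,255.1),None)):
    mm=cv2.inRange(hsv,(8,75,60),(28,255,255));cc=[c for c in cv2.findContours(mm,0,1)[0] if cv2.contourArea(c)>80 and cv2.pointPolygonTest(c,px,False)>0][0]
    w=P(cc[:,0].astype(float),.036);rc=cv2.minAreaRect((w*1000).astype(np.float32));b=cv2.boxPoints(rc)
    e=max([b[1]-b[0],b[2]-b[1]],key=np.linalg.norm);print(n_,np.round(rc[0],1),np.round(rc[1],1),"long axis deg",np.degrees(np.arctan2(e[1],e[0]))%180)
```

```text
edge ang 2.714659 [ 0.5863 -0.0602]
edge ang 2.4922934 [0.6552 0.042 ]
width 0.09904141
far,near along 0.7473130585303451 0.4286614976875308 len 0.3186515608428143
yaw 2.6034763 origin [ 0.4992 -0.0146]
knob [[0.0294 0.1282]] knob ends [[0.0283 0.1509]
 [0.0305 0.1055]]
stop front top (cradle x) [[ 0.1419  0.0405]
 [ 0.1409 -0.0413]
 [ 0.1408 -0.001 ]] rear [[ 0.1687 -0.0017]]
jaw top rear/front [[-0.0303  0.0004]
 [ 0.0001 -0.0004]]
A [ 553.9 -252. ] [56.2 25.5] long axis deg 87.03723
B [ 452.2 -252.1] [24.5 56.6] long axis deg 105.27905
C [443.9 346.3] [24.2 56. ] long axis deg 125.02452
```

Measured gap: stop face at 141 mm minus the 90 mm rail leaves 51 mm. One packer (24 mm) leaves 27 mm of jaw travel, which is within its 40 mm, so one is enough. The keeper is at about 0.05 rad. I'll go to the knob first: rotate, then translate.

arm_command --steps '[{"travel": [0,0,0],"yaw": -0.087,"hand": 0},{"travel": [0,0,0],"yaw": -0.087,"hand": 0},{"travel": [0,0,0],"yaw": -0.087,"hand": 0},{"travel": [0,0,0],"yaw": -0.087,"hand": 0},{"travel": [0,0,0],"yaw": -0.087,"hand": 0},{"travel": [0,0,0],"yaw": -0.087,"hand": 0},{"travel": [0,0,0],"yaw": -0.087,"hand": 0},{"travel": [0,0,0],"yaw": -0.087,"hand": 0},{"travel": [0,0,0],"yaw": -0.087,"hand": 0},{"travel": [0.3,0.15,0],"yaw": 0,"hand": 0},{"travel": [0.6,0.3,0],"yaw": 0,"hand": 0},{"travel": [0.6,0.3,0],"yaw": 0,"hand": 0}]'

```text
t: 1.3
ee_pos: [0.2933, -0.487, 0.1998]
ee_rot: [-0.0, 0.675, 0.737, 0.0]
ft_force: [-0.1, -0.6, 0.0]
opening: 1.003
grip_force: 0.0
```

arm_command --steps '[{"travel": [0.6,0.3,0],"yaw": 0,"hand": 0},{"travel": [0.6,0.3,0],"yaw": 0,"hand": 0},{"travel": [0.6,0.3,0],"yaw": 0,"hand": 0},{"travel": [0.6,0.3,0],"yaw": 0,"hand": 0},{"travel": [0.6,0.3,0],"yaw": 0,"hand": 0},{"travel": [0.6,0.3,0],"yaw": 0,"hand": 0},{"travel": [0.6,0.3,0],"yaw": 0,"hand": 0},{"travel": [0.6,0.3,0],"yaw": 0,"hand": 0},{"travel": [0.6,0.3,0],"yaw": 0,"hand": 0},{"travel": [0.6,0.3,0],"yaw": 0,"hand": 0},{"travel": [0.6,0.3,0],"yaw": 0,"hand": 0},{"travel": [0.6,0.3,0],"yaw": 0,"hand": 0}]'

```text
t: 2.5
ee_pos: [0.4385, -0.1116, 0.2002]
ee_rot: [-0.0, 0.675, 0.738, -0.0]
ft_force: [0.6, 0.4, -0.5]
opening: 0.998
grip_force: 0.0
```

arm_command --steps '[{"travel": [0.6,0.3,0],"yaw": 0,"hand": 0},{"travel": [0.6,0.3,0],"yaw": 0,"hand": 0},{"travel": [0.6,0.3,0],"yaw": 0,"hand": 0},{"travel": [0.6,0.3,0],"yaw": 0,"hand": 0},{"travel": [0.6,0.3,0],"yaw": 0,"hand": 0},{"travel": [0.6,0.3,0],"yaw": 0,"hand": 0},{"travel": [0.4,0.2,0],"yaw": 0,"hand": 0},{"travel": [0.2,0.1,0],"yaw": 0,"hand": 0},{"travel": [0,0,0],"yaw": 0,"hand": 0},{"travel": [0,0,0],"yaw": 0,"hand": 0}]'

```text
t: 3.5
ee_pos: [0.5233, 0.1046, 0.2001]
ee_rot: [-0.0, 0.674, 0.739, -0.0]
ft_force: [-0.9, 0.2, 0.3]
opening: 0.999
grip_force: 0.0
```

arm_command --steps '[{"travel": [0.23,0.01,0],"yaw": 0,"hand": 0},{"travel": [0,0,0.5],"yaw": 0,"hand": 0},{"travel": [0,0,0.6],"yaw": 0,"hand": 0},{"travel": [0,0,0.6],"yaw": 0,"hand": 0},{"travel": [0,0,0.4],"yaw": 0,"hand": 0},{"travel": [0,0,0.2],"yaw": 0,"hand": 0},{"travel": [0,0,0],"yaw": 0,"hand": 0.8},{"travel": [0,0,0],"yaw": 0,"hand": 1},{"travel": [0,0,0],"yaw": 0,"hand": 1},{"travel": [0,0,0],"yaw": 0,"hand": 1},{"travel": [0,0,0],"yaw": 0,"hand": 1},{"travel": [0,0,0],"yaw": 0,"hand": 1}]'

```text
t: 4.7
ee_pos: [0.5235, 0.1165, 0.0855]
ee_rot: [0.0, 0.674, 0.739, 0.0]
ft_force: [0.3, 0.7, -0.2]
opening: 0.554
grip_force: 0.0
```

arm_command --steps '[{"travel": [0,0,0],"yaw": 0,"hand": 1},{"travel": [0,0,0],"yaw": 0,"hand": 1},{"travel": [0,0,0],"yaw": 0,"hand": 1},{"travel": [0,0,0],"yaw": 0,"hand": 1},{"travel": [0,0,0],"yaw": 0,"hand": 1},{"travel": [0,0,0],"yaw": 0,"hand": 1},{"travel": [0,0,0],"yaw": 0,"hand": 1}]'

```text
t: 5.4
ee_pos: [0.5234, 0.1165, 0.0852]
ee_rot: [0.0, 0.673, 0.739, -0.0]
ft_force: [0.3, 0.3, 0.2]
opening: 0.015
grip_force: 0.0
```

Run:
```python
from h import *
st()
a=cv2.cvtColor(capture("side"),cv2.COLOR_RGB2BGR);b=cv2.cvtColor(capture("top"),cv2.COLOR_RGB2BGR)
u,v=proj("side",[.523,.117,.08])[0].astype(int);print(u,v,proj("top",[.523,.117,.08]))
c=cv2.resize(a[v-70:v+50,u-50:u+50],(500,600));d=cv2.resize(b[170:270,245:295],(300,600))
cv2.imwrite("pics/c2.png",np.hstack([c,d]))
```

```text
{'t': 5.4, 'ee_pos': [0.5234, 0.1165, 0.0852], 'ee_rot': [0.0, 0.6735, 0.7392, -0.0], 'ft_force': [0.3383, 0.2819, 0.2476], 'opening': 0.0153, 'grip_force': 0.0}
312 264 [[271.37991526 220.06635337]]
```

View pics/c2.png

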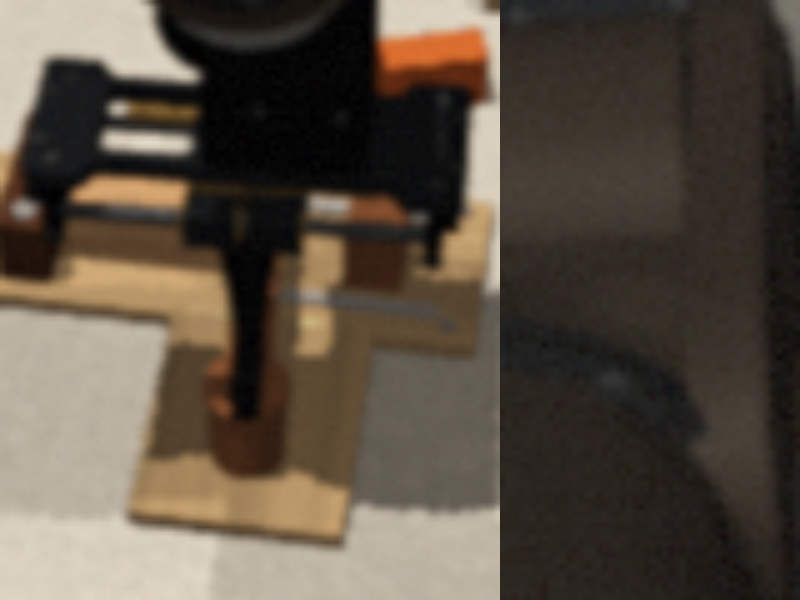

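The crop shows the gripper directly over the knob (crop (250,330)), with a finger on each side near (205,225) and (285,225). The opening reading may still be settling, so I'll let the grip finish.

arm_command --steps '[{"travel": [0,0,0],"yaw": 0,"hand": 1},{"travel": [0,0,0],"yaw": 0,"hand": 1},{"travel": [0,0,0],"yaw": 0,"hand": 1}]'

```text
t: 5.8
ee_pos: [0.5234, 0.1165, 0.0852]
ee_rot: [0.0, 0.674, 0.739, -0.0]
ft_force: [0.5, 0.0, 0.9]
opening: 0.005
grip_force: 0.0
```

Run:
```python
from h import *
st()
a=cv2.cvtColor(capture("side"),cv2.COLOR_RGB2BGR)
c=cv2.resize(a[205:295,265:365],(660,600),interpolation=cv2.INTER_CUBIC)
c=np.clip(c.astype(float)*2.2,0,255).astype(np.uint8)
# mark: knob top ends/centre and tips
for P,col in(((.523,.117,.089),(0,255,0)),((.524,.094,.089),(0,255,0)),((.522,.140,.089),(0,255,0)),((.5234,.1165,.0632),(0,0,255)),((.5234,.1165,.0852),(255,0,0)),((.522,.140,.059),(255,0,255))):
    u,v=proj("side",P)[0];cv2.circle(c,(int((u-265)*6.6),int((v-205)*6.667)),4,col,-1)
cv2.imwrite("pics/c3.png",c)
```

```text
{'t': 5.8, 'ee_pos': [0.5234, 0.1165, 0.0852], 'ee_rot': [0.0, 0.6735, 0.7392, -0.0], 'ft_force': [0.5436, 0.0149, 0.9056], 'opening': 0.0055, 'grip_force': 0.0}
```

View pics/c3.png

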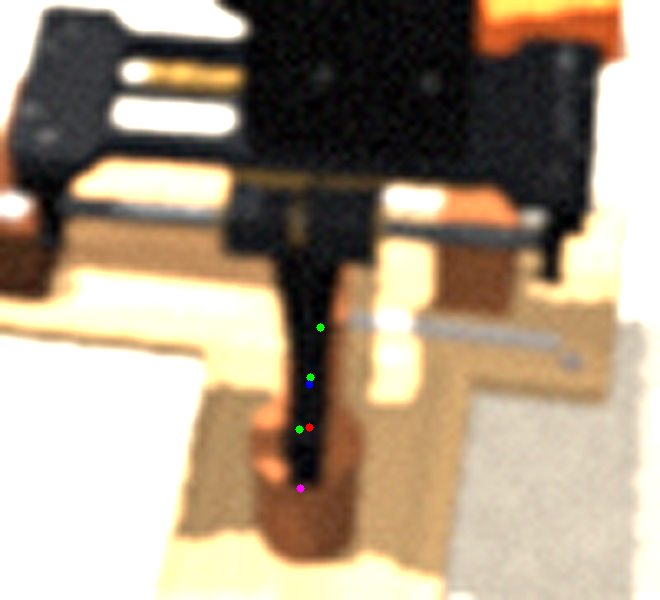

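Run:
```python
from h import *
from plant import r
print(r, {k:getattr(r,k) for k in dir(r) if not k.startswith('_')})
s=telemetry.read_state();print(np.round(s['torque'],3),np.round(s['ft_force'],2))
```

```text
<Robot object at 0x7f2c33520050> {'PlanningError': <class 'plant.PlanningError'>, 'tcp_to_tips': 0.022}
[ 0.033 -0.097  0.026] [ 0.58 -0.31 -0.19]
```

arm_command --steps '[{"travel": [0,0,0],"yaw": -0.08,"hand": 1},{"travel": [0,0,0],"yaw": -0.08,"hand": 1},{"travel": [0,0,0],"yaw": -0.08,"hand": 1},{"travel": [0,0,0],"yaw": 0,"hand": 1}]'

```text
t: 6.25
ee_pos: [0.5234, 0.1165, 0.0852]
ee_rot: [0.0, 0.522, 0.853, -0.0]
ft_force: [-0.2, 0.4, -0.0]
opening: 0.001
grip_force: 0.0
```

Run:
```python
from h import *
s=st();print(np.round(s['torque'],3))
a=cv2.cvtColor(capture("side"),cv2.COLOR_RGB2BGR)
c=cv2.resize(a[205:295,265:365],(660,600),interpolation=cv2.INTER_CUBIC)
c=np.clip(c.astype(float)*2.2,0,255).astype(np.uint8)
cv2.imwrite("pics/c4.png",c)
```

```text
{'t': 6.25, 'ee_pos': [0.5234, 0.1165, 0.0852], 'ee_rot': [0.0, 0.5223, 0.8528, -0.0], 'ft_force': [-0.218, 0.4056, -0.0142], 'opening': 0.0007, 'grip_force': 0.0}
[-0.043 -0.139  0.027]
```

View pics/c4.png

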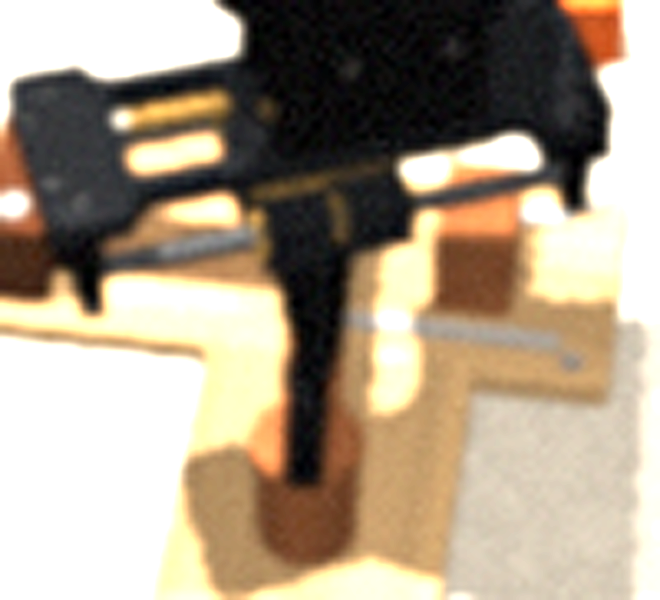

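The gripper turned but the knob did not. The tips end at about crop row 350, not at the expected 427, so the fingers closed above or past the knob. I'll lift and compare the real tip with the reported pose.

arm_command --steps '[{"travel": [0,0,-0.5],"yaw": 0.08,"hand": 1},{"travel": [0,0,-0.8],"yaw": 0.08,"hand": 1},{"travel": [0,0,-0.7],"yaw": 0.08,"hand": 1},{"travel": [0,0,0],"yaw": 0,"hand": 1}]'

```text
t: 6.7
ee_pos: [0.5252, 0.1168, 0.1894]
ee_rot: [0.002, 0.676, 0.737, 0.003]
ft_force: [1.2, -0.6, 0.7]
opening: 0.002
grip_force: 0.0
```

Run:
```python
from h import *
s=st();p=s['ee_pos']
a=cv2.cvtColor(capture("side"),cv2.COLOR_RGB2BGR)
c=cv2.resize(a[175:295,255:375],(600,600),interpolation=cv2.INTER_CUBIC)
c=np.clip(c.astype(float)*2.2,0,255).astype(np.uint8)
for dz,col in((0,(255,0,0)),(-.022,(0,0,255)),(.056,(0,255,0))):
    u,v=proj("side",np.array(p)+[0,0,dz])[0];cv2.circle(c,(int((u-255)*5),int((v-175)*5)),4,col,-1);print(u,v)
b=cv2.cvtColor(capture("top"),cv2.COLOR_RGB2BGR)
cv2.imwrite("pics/c5.png",c)
```

```text
{'t': 6.7, 'ee_pos': [0.5252, 0.1168, 0.1894], 'ee_rot': [0.0024, 0.6763, 0.7366, 0.0027], 'ft_force': [1.2263, -0.6199, 0.6627], 'opening': 0.0017, 'grip_force': 0.0}
310.9529845686391 229.44055767779798
310.9864444899634 236.82246941033478
310.863114801646 209.6135329535676
```

View pics/c5.png

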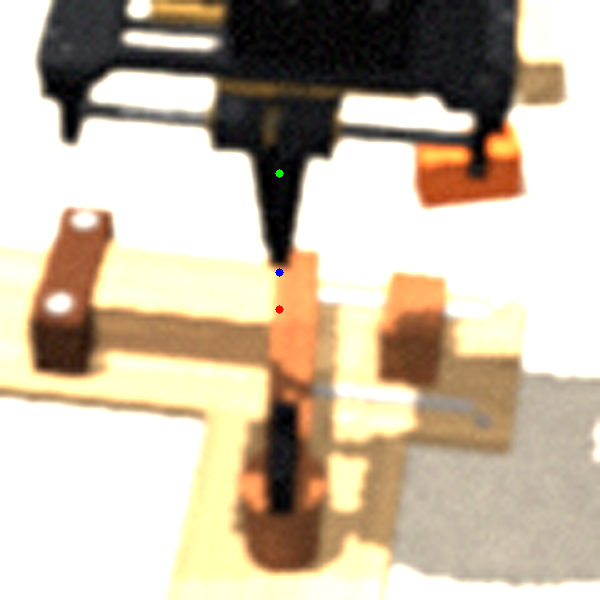

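The tip is at crop (280,262), but the reported pose puts it at (280,309). That is about 28 mm too high, or else an offset in y. I'll check at a free bench spot beside the ear, using image position and light contact.

arm_command --steps '[{"travel": [0.4,0,0],"yaw": 0,"hand": 1},{"travel": [0.6,0,0],"yaw": 0,"hand": 1},{"travel": [0.6,0,0],"yaw": 0,"hand": 1},{"travel": [0.4,0,0],"yaw": 0,"hand": 1},{"travel": [0,0,0.5],"yaw": 0,"hand": 1},{"travel": [0,0,0.6],"yaw": 0,"hand": 1},{"travel": [0,0,0.6],"yaw": 0,"hand": 1},{"travel": [0,0,0.6],"yaw": 0,"hand": 1},{"travel": [0,0,0.5],"yaw": 0,"hand": 1},{"travel": [0,0,0.2],"yaw": 0,"hand": 1},{"travel": [0,0,0],"yaw": 0,"hand": 1}]'

```text
t: 7.9
ee_pos: [0.5131, 0.2157, 0.0334]
ee_rot: [-0.001, 0.674, 0.739, -0.002]
ft_force: [-0.3, 0.2, 0.3]
opening: 0.007
grip_force: 0.0
```

Run:
```python
from h import *
s=st();p=np.array(s['ee_pos'])
a=cv2.cvtColor(capture("side"),cv2.COLOR_RGB2BGR);cv2.imwrite("pics/s6.png",a)
tip=p-[0,0,.022];print("pred tip",proj("side",tip),"tip+28z",proj("side",tip+[0,0,.028]),"tip-28y",proj("side",tip-[0,.028,0]))
u,v=proj("side",tip)[0].astype(int)
V=a.max(2)
for y in range(v-40,v+12,2): print(y,[x for x in range(u-25,u+25) if V[y,x]<40])
```

```text
{'t': 7.9, 'ee_pos': [0.5131, 0.2157, 0.0334], 'ee_rot': [-0.0009, 0.6737, 0.739, -0.0016], 'ft_force': [-0.3219, 0.1849, 0.2592], 'opening': 0.0068, 'grip_force': 0.0}
pred tip [[307.6802954  318.87379341]] tip+28z [[307.57844287 311.31757678]] tip-28y [[310.21300791 308.6713694 ]]
278 [296, 297, 298, 299, 300, 301, 302, 303, 304, 305, 306, 307, 308, 309, 310, 311, 312, 313, 314, 315, 316, 317, 318, 319, 320, 321, 322, 323, 324, 325, 326, 327, 328, 329, 330, 331]
280 [282, 283, 284, 285, 286, 287, 288, 289, 293, 294, 295, 296, 297, 298, 299, 300, 301, 302, 303, 304, 305, 306, 307, 308, 309, 310, 311, 312, 313, 314, 315, 316, 317, 318, 319, 320, 321, 322, 323, 324, 325, 326, 327, 328, 329, 330, 331]
282 [282, 283, 284, 285, 286, 287, 288, 289, 290, 291, 292, 293, 294, 295, 296, 297, 298, 299, 300, 301, 302, 303, 304, 305, 306, 307, 308, 309, 310, 311, 312, 313, 314, 315, 316, 317, 318, 319, 320, 321, 322, 323, 324, 325, 326, 327, 328, 329, 330, 331]
284 [294, 295, 296, 297, 298, 299, 300, 301, 302, 303, 304, 305, 306, 307, 308, 309, 310, 311, 312, 313, 314, 315, 316, 317, 318, 319, 3
[... 456 characters left out ...]
6, 297, 298, 299, 300, 301, 302, 303, 306, 307, 308, 309, 310, 311, 312, 313, 314, 315, 316, 317]
294 [294, 295, 296, 297, 298, 299, 300, 301, 302, 303, 306, 307, 308, 309, 310, 311, 312, 313, 314, 315, 316, 322, 323]
296 [294, 295, 296, 297, 298, 299, 300, 301, 302, 303, 304, 305, 306, 307, 308, 309, 310, 311, 312, 313, 314, 315, 316]
298 [301, 302, 303, 304, 305, 306, 307, 308, 309, 310, 311, 312, 313, 314, 315]
300 [303, 304, 305, 306, 307, 308, 309, 310, 311]
302 [304, 305, 306, 307, 308, 309, 310]
304 [303, 304, 305, 306, 307, 308, 309, 310]
306 [304, 305, 306, 307, 308, 309]
308 [305, 306, 307, 308, 309]
310 [306, 307, 308]
312 []
314 []
316 []
318 []
320 []
322 []
324 []
326 []
328 []
```

arm_command --steps '[{"travel": [0,0,0.12],"yaw": 0,"hand": 1},{"travel": [0,0,0.1],"yaw": 0,"hand": 1},{"travel": [0,0,0],"yaw": 0,"hand": 1}]'

```text
t: 8.25
ee_pos: [0.5141, 0.2161, 0.0242]
ee_rot: [0.0, 0.674, 0.739, -0.0]
ft_force: [0.7, -0.6, -0.1]
opening: 0.002
grip_force: 0.0
```

arm_command --steps '[{"travel": [0,0,0.08],"yaw": 0,"hand": 1},{"travel": [0,0,0],"yaw": 0,"hand": 1}]'

```text
t: 8.45
ee_pos: [0.5141, 0.2161, 0.0201]
ee_rot: [0.0, 0.674, 0.739, -0.0]
ft_force: [0.7, 0.8, 0.7]
opening: 0.005
grip_force: 0.0
```

arm_command --steps '[{"travel": [0,0,0.04],"yaw": 0,"hand": 1},{"travel": [0,0,0],"yaw": 0,"hand": 1}]'

```text
t: 8.65
ee_pos: [0.5141, 0.2161, 0.0181]
ee_rot: [0.0, 0.673, 0.739, -0.0]
ft_force: [-0.6, 0.7, 0.5]
opening: 0.003
grip_force: 0.0
```

No contact with the reported tips at −4 mm, so the reported z is biased: the tool really is higher. I'll keep probing gently to measure the bias.

arm_command --steps '[{"travel": [0,0,0.1],"yaw": 0,"hand": 1},{"travel": [0,0,0.1],"yaw": 0,"hand": 1},{"travel": [0,0,0],"yaw": 0,"hand": 1}]'

```text
t: 8.95
ee_pos: [0.5138, 0.216, 0.0074]
ee_rot: [-0.0, 0.674, 0.739, -0.001]
ft_force: [-0.5, 1.6, 0.2]
opening: 0.006
grip_force: 0.0
```

arm_command --steps '[{"travel": [0,0,0.06],"yaw": 0,"hand": 1},{"travel": [0,0,0.04],"yaw": 0,"hand": 1},{"travel": [0,0,0],"yaw": 0,"hand": 1}]'

```text
t: 9.25
ee_pos: [0.514, 0.216, 0.0029]
ee_rot: [-0.0, 0.673, 0.739, -0.0]
ft_force: [0.2, 0.8, 0.1]
opening: 0.007
grip_force: 0.0
```

Run:
```python
from h import *
s=st();p=np.array(s['ee_pos'])
a=cv2.cvtColor(capture("side"),cv2.COLOR_RGB2BGR);cv2.imwrite("pics/s7.png",a)
V=a.max(2)
for y in range(304,330,2): print(y,[x for x in range(290,330) if V[y,x]<45])
print(proj("side",[p[0],p[1],0]),proj("side",[p[0],p[1]+.01,0]))
```

```text
{'t': 9.25, 'ee_pos': [0.514, 0.216, 0.0029], 'ee_rot': [-0.0001, 0.6735, 0.7392, -0.0002], 'ft_force': [0.1564, 0.7927, 0.075], 'opening': 0.0074, 'grip_force': 0.0}
304 [294, 295, 296, 297, 298, 299, 300, 301, 302, 303, 304, 305, 306, 307, 308, 309, 310, 311, 312, 313, 314, 315, 316, 327, 328, 329]
306 [297, 298, 299, 300, 301, 302, 303, 304, 305, 306, 307, 308, 309, 310, 311, 312, 313, 314, 315, 316]
308 [302, 303, 304, 305, 306, 307, 308, 309, 310, 311]
310 [303, 304, 305, 306, 307, 308, 309, 310]
312 [304, 305, 306, 307, 308, 309, 310]
314 [304, 305, 306, 307, 308, 309]
316 [305, 306, 307, 308, 309]
318 [305, 306, 307, 308, 309]
320 [306, 307, 308]
322 []
324 []
326 []
328 []
[[307.31223519 321.9187734 ]] [[306.39088298 325.63981757]]
```

arm_command --steps '[{"travel": [0,0,0.06],"yaw": 0,"hand": 1},{"travel": [0,0,0],"yaw": 0,"hand": 1}]'

```text
t: 9.5
ee_pos: [0.514, 0.216, -0.0001]
ee_rot: [-0.0, 0.674, 0.739, -0.0]
ft_force: [-0.0, -0.0, 0.3]
opening: 0.002
grip_force: 0.0
```

arm_command --steps '[{"travel": [0,0,0.06],"yaw": 0,"hand": 1},{"travel": [0,0,0],"yaw": 0,"hand": 1}]'

```text
t: 9.7
ee_pos: [0.514, 0.216, -0.0031]
ee_rot: [-0.0, 0.673, 0.739, -0.0]
ft_force: [0.1, -0.1, 1.0]
opening: 0.006
grip_force: 0.0
```

arm_command --steps '[{"travel": [0,0,0.04],"yaw": 0,"hand": 1},{"travel": [0,0,0],"yaw": 0,"hand": 1}]'

```text
t: 9.9
ee_pos: [0.5141, 0.2161, -0.005]
ee_rot: [-0.0, 0.673, 0.739, -0.0]
ft_force: [0.1, 0.4, -0.4]
opening: 0.005
grip_force: 0.0
```

arm_command --steps '[{"travel": [0,0,0.04],"yaw": 0,"hand": 1},{"travel": [0,0,0],"yaw": 0,"hand": 1}]'

```text
t: 10.1
ee_pos: [0.5141, 0.216, -0.007]
ee_rot: [-0.0, 0.673, 0.739, -0.0]
ft_force: [-0.0, -0.1, -0.4]
opening: 0.006
grip_force: 0.0
```

arm_command --steps '[{"travel": [0,0,0.04],"yaw": 0,"hand": 1},{"travel": [0,0,0],"yaw": 0,"hand": 1}]'

```text
t: 10.3
ee_pos: [0.5141, 0.216, -0.009]
ee_rot: [-0.0, 0.674, 0.739, -0.0]
ft_force: [0.4, -0.2, -0.7]
opening: 0.006
grip_force: 0.0
```

arm_command --steps '[{"travel": [0,0,0.04],"yaw": 0,"hand": 1},{"travel": [0,0,0],"yaw": 0,"hand": 1}]'

```text
t: 10.5
ee_pos: [0.514, 0.216, -0.011]
ee_rot: [-0.0, 0.674, 0.739, -0.0]
ft_force: [-0.8, 0.9, 0.3]
opening: 0.005
grip_force: 0.0
```

arm_command --steps '[{"travel": [0,0,0.03],"yaw": 0,"hand": 1},{"travel": [0,0,0],"yaw": 0,"hand": 1}]'

```text
t: 10.7
ee_pos: [0.5141, 0.2161, -0.0125]
ee_rot: [-0.0, 0.673, 0.739, -0.0]
ft_force: [-0.8, 0.5, 0.1]
opening: 0.009
grip_force: 0.0
```

Run:
```python
from h import *
s=telemetry.read_state();p=np.array(s['ee_pos'])
a=cv2.cvtColor(capture("side"),cv2.COLOR_RGB2BGR);cv2.imwrite("pics/s8.png",a)
V=a.max(2)
for y in range(308,340): print(y,V[y,298:318].tolist())
c=cv2.resize(a[260:350,250:370],(800,600),interpolation=cv2.INTER_CUBIC)
cv2.imwrite("pics/c8.png",np.clip(c.astype(float)*1.6,0,255).astype(np.uint8))
```

```text
308 [13, 15, 15, 16, 18, 29, 46, 40, 28, 16, 18, 17, 17, 20, 18, 15, 18, 19, 35, 59]
309 [12, 11, 13, 14, 16, 26, 39, 36, 21, 16, 15, 12, 17, 13, 13, 13, 11, 17, 36, 69]
310 [35, 33, 28, 20, 17, 19, 25, 22, 13, 16, 15, 13, 18, 16, 13, 14, 12, 13, 44, 83]
311 [123, 116, 97, 69, 39, 18, 12, 11, 12, 11, 14, 13, 17, 13, 17, 17, 15, 19, 47, 90]
312 [203, 194, 173, 128, 67, 23, 5, 8, 12, 15, 13, 14, 14, 23, 36, 47, 44, 42, 62, 94]
313 [224, 222, 205, 161, 90, 30, 8, 8, 10, 11, 10, 2, 16, 40, 73, 87, 88, 83, 88, 105]
314 [222, 224, 216, 183, 114, 41, 11, 8, 7, 11, 10, 7, 22, 59, 95, 112, 114, 114, 115, 117]
315 [218, 222, 220, 200, 137, 54, 12, 7, 11, 8, 4, 8, 31, 73, 103, 119, 121, 119, 122, 121]
316 [218, 219, 220, 206, 149, 66, 15, 8, 6, 11, 9, 10, 38, 79, 109, 120, 123, 121, 120, 120]
317 [219, 220, 221, 208, 157, 77, 20, 2, 12, 12, 6, 15, 46, 88, 111, 122, 121, 121, 120, 117]
318 [223, 223, 221, 213, 175, 101, 35, 9, 12, 5, 4, 16, 51, 91, 114, 122, 120, 119, 117, 116]
319 [224, 221, 222, 222, 200, 133, 53, 10, 7, 2, 5, 19, 55, 94, 113, 119, 118, 118, 118, 115]
320 [223, 220, 223, 223, 
[... 1321 characters left out ...]
 217, 218, 217, 216, 217, 218, 219, 219, 221, 218, 210, 187, 144, 121]
334 [223, 222, 223, 222, 221, 221, 219, 217, 217, 216, 219, 220, 223, 222, 222, 219, 211, 185, 147, 122]
335 [220, 219, 219, 222, 222, 223, 220, 217, 217, 216, 220, 224, 223, 223, 220, 218, 216, 200, 176, 160]
336 [216, 215, 218, 220, 220, 221, 218, 218, 218, 220, 222, 225, 225, 222, 219, 218, 219, 216, 209, 208]
337 [214, 214, 217, 218, 220, 220, 217, 216, 216, 219, 222, 222, 224, 220, 219, 218, 215, 217, 219, 220]
338 [215, 214, 217, 216, 218, 219, 217, 216, 216, 219, 220, 221, 221, 220, 219, 218, 214, 216, 218, 221]
339 [216, 216, 217, 219, 218, 219, 218, 216, 215, 216, 217, 217, 217, 220, 219, 216, 214, 215, 217, 219]
```

View pics/c8.png

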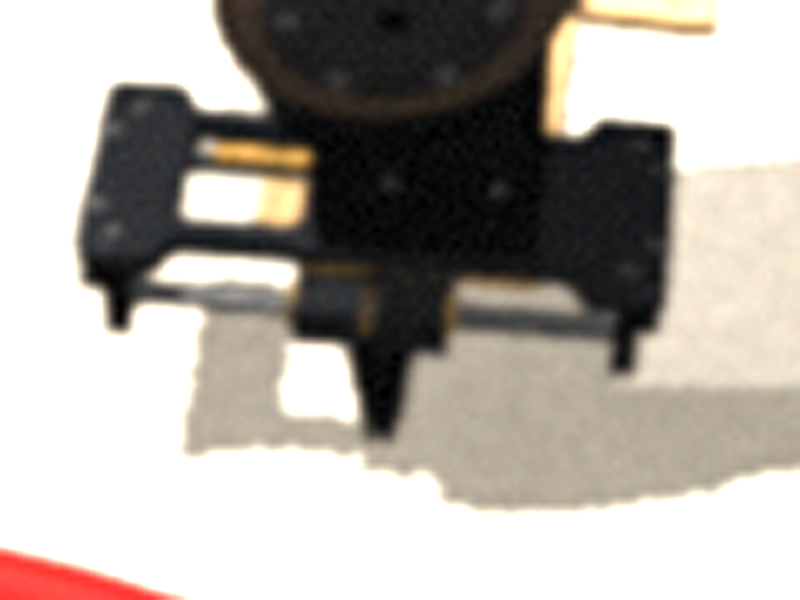

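The tip at crop (380,435) nearly meets its own shadow at (380,455), so contact is a few mm away.

arm_command --steps '[{"travel": [0,0,0.03],"yaw": 0,"hand": 1},{"travel": [0,0,0],"yaw": 0,"hand": 1}]'

```text
t: 10.95
ee_pos: [0.5141, 0.2161, -0.014]
ee_rot: [-0.0, 0.673, 0.739, -0.0]
ft_force: [0.9, -0.7, -0.0]
opening: 0.008
grip_force: 0.0
```

arm_command --steps '[{"travel": [0,0,0.03],"yaw": 0,"hand": 1},{"travel": [0,0,0],"yaw": 0,"hand": 1}]'

```text
t: 11.15
ee_pos: [0.5142, 0.2161, -0.0141]
ee_rot: [0.0, 0.673, 0.739, 0.0]
ft_force: [-4.0, -1.9, 16.0]
opening: 0.004
grip_force: 8.3
```

arm_command --steps '[{"travel": [0,0,0.03],"yaw": 0,"hand": 1},{"travel": [0,0,0],"yaw": 0,"hand": 1}]'

```text
t: 11.35
ee_pos: [0.5142, 0.2161, -0.0142]
ee_rot: [0.0, 0.673, 0.739, 0.001]
ft_force: [-9.5, -3.5, 35.6]
opening: 0.003
grip_force: 17.9
```

arm_command --steps '[{"travel": [0,0,0.03],"yaw": 0,"hand": 1},{"travel": [0,0,0],"yaw": 0,"hand": 1}]'

```text
t: 11.55
ee_pos: [0.5142, 0.2161, -0.0143]
ee_rot: [0.001, 0.673, 0.739, 0.001]
ft_force: [-14.2, -5.6, 54.8]
opening: 0.005
grip_force: 27.5
```

Contact was at reported z = −0.0141, where the true TCP height is 0.022. So true z = reported + 0.036, and x/y agree with the image. Now the knob again, at reported z ≈ 0.048.

arm_command --steps '[{"travel": [0,0,-0.2],"yaw": 0,"hand": 1},{"travel": [0,0,-0.6],"yaw": 0,"hand": 0},{"travel": [0,0,-0.8],"yaw": 0,"hand": 0},{"travel": [0,0,-0.8],"yaw": 0,"hand": 0},{"travel": [-0.3,0,0],"yaw": 0,"hand": 0},{"travel": [-0.5,0,0],"yaw": 0,"hand": 0},{"travel": [-0.5,0,0],"yaw": 0,"hand": 0},{"travel": [-0.5,0,0],"yaw": 0,"hand": 0},{"travel": [-0.2,0,0],"yaw": 0,"hand": 0},{"travel": [0,0,0],"yaw": 0,"hand": 0},{"travel": [0,0,0],"yaw": 0,"hand": 0}]'

```text
t: 12.65
ee_pos: [0.5233, 0.1169, 0.1014]
ee_rot: [-0.0, 0.674, 0.739, -0.0]
ft_force: [0.4, -0.2, 0.2]
opening: 0.788
grip_force: 0.0
```

arm_command --steps '[{"travel": [0,0,0.3],"yaw": 0,"hand": 0.4},{"travel": [0,0,0.4],"yaw": 0,"hand": 0.5},{"travel": [0,0,0.25],"yaw": 0,"hand": 0.5},{"travel": [0,0,0.12],"yaw": 0,"hand": 0.5},{"travel": [0,0,0],"yaw": 0,"hand": 1},{"travel": [0,0,0],"yaw": 0,"hand": 1},{"travel": [0,0,0],"yaw": 0,"hand": 1},{"travel": [0,0,0],"yaw": 0,"hand": 1},{"travel": [0,0,0],"yaw": 0,"hand": 1},{"travel": [0,0,0],"yaw": 0,"hand": 1},{"travel": [0,0,0],"yaw": 0,"hand": 1}]'

```text
t: 13.75
ee_pos: [0.5249, 0.1164, 0.0487]
ee_rot: [0.001, 0.674, 0.739, 0.001]
ft_force: [6.0, -0.7, -1.8]
opening: 0.146
grip_force: 30.0
```

Knob gripped (14 mm). Turning anticlockwise.

arm_command --steps '[{"travel": [0,0.03,0],"yaw": -0.04,"hand": 1},{"travel": [0,0,0],"yaw": -0.08,"hand": 1},{"travel": [0,0,0],"yaw": -0.085,"hand": 1},{"travel": [0,0,0],"yaw": -0.085,"hand": 1},{"travel": [0,0,0],"yaw": -0.085,"hand": 1},{"travel": [0,0,0],"yaw": -0.085,"hand": 1},{"travel": [0,0,0],"yaw": -0.085,"hand": 1},{"travel": [0,0,0],"yaw": -0.085,"hand": 1},{"travel": [0,0,0],"yaw": -0.085,"hand": 1},{"travel": [0,0,0],"yaw": -0.085,"hand": 1},{"travel": [0,0,0],"yaw": -0.03,"hand": 1},{"travel": [0,0,0],"yaw": 0,"hand": 1}]'

```text
t: 14.95
ee_pos: [0.5259, 0.1173, 0.0487]
ee_rot: [0.001, 0.086, 0.996, 0.001]
ft_force: [3.7, 7.1, -0.6]
opening: 0.147
grip_force: 30.0
```

Run:
```python
from h import *
s=st();print(np.round(s['torque'],2)); q=s['ee_rot'];print(np.degrees(2*np.arctan2(q[2],q[1])))
```

```text
{'t': 14.95, 'ee_pos': [0.5259, 0.1173, 0.0487], 'ee_rot': [0.0012, 0.0862, 0.9963, 0.0005], 'ft_force': [3.7301, 7.0706, -0.5852], 'opening': 0.1467, 'grip_force': 29.9975}
[ 1.09 -0.55  0.03]
170.11219600487146
```

arm_command --steps '[{"travel": [0,0,0],"yaw": -0.03,"hand": 1},{"travel": [0,0,0],"yaw": -0.02,"hand": 1},{"travel": [0,0,0],"yaw": 0,"hand": 1}]'

```text
t: 15.25
ee_pos: [0.5259, 0.1173, 0.0487]
ee_rot: [0.001, 0.048, 0.999, 0.001]
ft_force: [3.1, 6.3, -0.4]
opening: 0.147
grip_force: 30.6
```

Run:
```python
from h import *
s=st();print(np.round(s['torque'],2)); q=s['ee_rot'];print(np.degrees(2*np.arctan2(q[2],q[1])))
```

```text
{'t': 15.25, 'ee_pos': [0.5259, 0.1173, 0.0487], 'ee_rot': [0.0012, 0.0482, 0.9988, 0.0007], 'ft_force': [3.124, 6.3381, -0.3628], 'opening': 0.1473, 'grip_force': 30.5537}
[ 1.16 -0.6  -0.75]
174.46914342655947
```

The torque of −0.75 N m at 79° of turn shows the keeper is on its stop. Release, lift, and line up for packer A, gripping it along its 56 mm length so the fingers clear the jaw and rail.

arm_command --steps '[{"travel": [0,0,0],"yaw": 0,"hand": 0.1},{"travel": [0,0,0],"yaw": 0,"hand": 0.1},{"travel": [0,0,0],"yaw": 0,"hand": 0.1},{"travel": [0,0,0],"yaw": 0,"hand": 0.1},{"travel": [0,0,-0.3],"yaw": 0,"hand": 0.1},{"travel": [0,0,-0.6],"yaw": 0,"hand": 0.1},{"travel": [0,0,-0.6],"yaw": -0.028,"hand": 0.1},{"travel": [0,0,0],"yaw": 0,"hand": 0.1}]'

```text
t: 16.05
ee_pos: [0.5264, 0.1168, 0.1265]
ee_rot: [0.003, 0.025, 1.0, 0.0]
ft_force: [-0.0, 0.2, 0.6]
opening: 0.761
grip_force: 0.0
```

Run:
```python
from h import *
s=st(); q=s['ee_rot'];f=2*np.arctan2(q[2],q[1]);print(np.degrees(f))
D=np.array([.5539,-.252])-s['ee_pos'][:2];print("units",(D@[np.cos(f),np.sin(f)])/.05,(D@[np.sin(f),-np.cos(f)])/.05)
```

```text
{'t': 16.05, 'ee_pos': [0.5264, 0.1168, 0.1265], 'ee_rot': [0.0027, 0.0251, 0.9997, 0.0003], 'ft_force': [-0.0267, 0.2423, 0.5766], 'opening': 0.7606, 'grip_force': 0.0}
177.12048436208212
units -0.9203273832630482 -7.338598553976383
```

arm_command --steps '[{"travel": [0,-0.3,0],"yaw": 0,"hand": 0.1},{"travel": [-0.1,-0.7,0],"yaw": 0,"hand": 0.1},{"travel": [-0.1,-0.8,0],"yaw": 0,"hand": 0.1},{"travel": [-0.1,-0.8,0],"yaw": 0,"hand": 0.1},{"travel": [-0.1,-0.8,0],"yaw": 0,"hand": 0.1},{"travel": [-0.1,-0.8,0],"yaw": 0,"hand": 0.1},{"travel": [-0.1,-0.8,0],"yaw": 0,"hand": 0.1},{"travel": [-0.1,-0.8,0],"yaw": 0,"hand": 0.1},{"travel": [-0.1,-0.8,0],"yaw": 0,"hand": 0.1},{"travel": [-0.1,-0.5,0],"yaw": 0,"hand": 0.1},{"travel": [-0.02,-0.24,0],"yaw": 0,"hand": 0.1},{"travel": [0,0,0],"yaw": 0,"hand": 0.1}]'

```text
t: 17.25
ee_pos: [0.551, -0.2534, 0.1221]
ee_rot: [-0.001, 0.027, 1.0, 0.0]
ft_force: [0.4, 0.5, -0.5]
opening: 0.901
grip_force: 0.0
```

Run:
```python
from h import *
s=st(); q=s['ee_rot'];f=2*np.arctan2(q[2],q[1])
D=np.array([.5539,-.252])-s['ee_pos'][:2];print("units",(D@[np.cos(f),np.sin(f)])/.05,(D@[np.sin(f),-np.cos(f)])/.05)
a=cv2.cvtColor(capture("top"),cv2.COLOR_RGB2BGR);b=cv2.cvtColor(capture("side"),cv2.COLOR_RGB2BGR)
cv2.imwrite("pics/t9.png",a);cv2.imwrite("pics/s9.png",b)
z=lambda im,x,y,w,h:cv2.resize(im[y:y+h,x:x+w],(400,600),interpolation=cv2.INTER_CUBIC)
cv2.imwrite("pics/c9.png",np.hstack([z(a,250,120,110,165),z(b,225,155,140,210)]))
```

```text
{'t': 17.25, 'ee_pos': [0.551, -0.2534, 0.1221], 'ee_rot': [-0.0007, 0.0269, 0.9996, 0.0004], 'ft_force': [0.3858, 0.5109, -0.5155], 'opening': 0.9008, 'grip_force': 0.0}
units -0.05625613602066013 0.03144947491897741
```

View pics/c9.png

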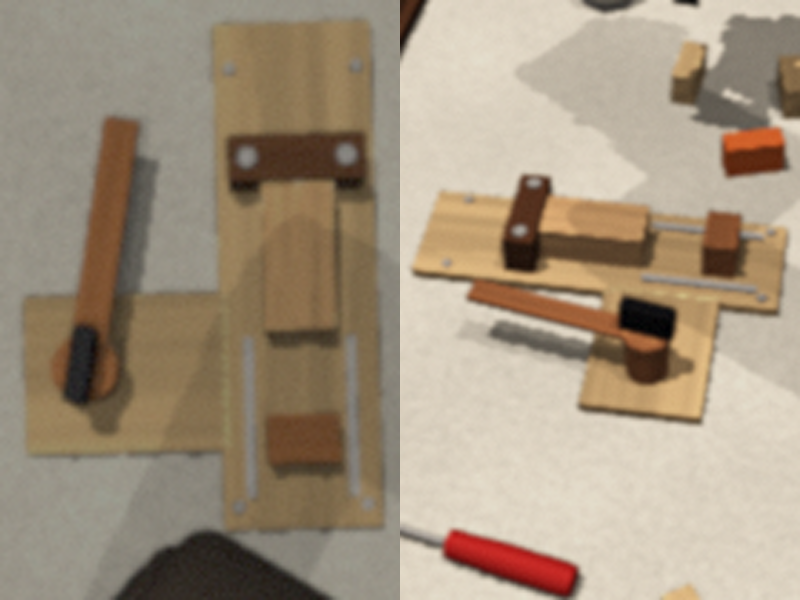

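The keeper arm now points along +x, clear of the gap (left crop (110,210)). The gap is open between the jaw front (crop row 415) and the rail end (row 330). Grasping packer A.

arm_command --steps '[{"travel": [-0.056,0.03,0.2],"yaw": 0,"hand": 0.1},{"travel": [0,0,0.6],"yaw": 0,"hand": 0.1},{"travel": [0,0,0.7],"yaw": 0,"hand": 0.1},{"travel": [0,0,0.6],"yaw": 0,"hand": 0.1},{"travel": [0,0,0.25],"yaw": 0,"hand": 0.1},{"travel": [0,0,0.13],"yaw": 0,"hand": 0.1},{"travel": [0,0,0],"yaw": 0,"hand": 0.3},{"travel": [0,0,0],"yaw": 0,"hand": 1},{"travel": [0,0,0],"yaw": 0,"hand": 1},{"travel": [0,0,0],"yaw": 0,"hand": 1},{"travel": [0,0,0],"yaw": 0,"hand": 1},{"travel": [0,0,0],"yaw": 0,"hand": 1}]'

```text
t: 18.55
ee_pos: [0.5551, -0.2511, 0.0001]
ee_rot: [0.001, 0.026, 1.0, -0.0]
ft_force: [-1.2, 0.7, 6.7]
opening: 0.584
grip_force: 30.0
```

Run:
```python
from h import *
st()
o=np.array([.4992,-.0146]);a=np.radians(2.6);d=np.array([np.cos(a),np.sin(a)]);n=np.array([-d[1],d[0]])
g=lambda x,y:(x/400*110+250-.4,y/600*165+120-.4)
for nm,p,z in(("rail end",g(300,332),.048),("jaw front",g(304,415),.05),("stop",g(300,181),.048),("arm pivot",g(82,370),.058),("arm tip",g(121,119),.058)):
    w=toplane("top",p,z)[0,:2]-o;print(nm,(w@d).round(4),(w@n).round(4))
```

```text
{'t': 18.55, 'ee_pos': [0.5551, -0.2511, 0.0001], 'ee_rot': [0.0006, 0.0258, 0.9997, -0.0003], 'ft_force': [-1.1719, 0.7462, 6.7196], 'opening': 0.5845, 'grip_force': 30.0015}
rail end 0.0493 0.0003
jaw front -0.0009 -0.0008
stop 0.1409 -0.002
arm pivot 0.0288 0.1312
arm tip 0.1791 0.1047
```

arm_command --steps '[{"travel": [0,0,-0.2],"yaw": 0,"hand": 1},{"travel": [0,0,-0.5],"yaw": 0,"hand": 1},{"travel": [0,0,-0.6],"yaw": 0,"hand": 1},{"travel": [0,0,-0.5],"yaw": 0,"hand": 1},{"travel": [0,0,-0.2],"yaw": -0.062,"hand": 1},{"travel": [0,0,0],"yaw": 0,"hand": 1},{"travel": [0,0,0],"yaw": 0,"hand": 1}]'

```text
t: 19.25
ee_pos: [0.5546, -0.2508, 0.0993]
ee_rot: [0.0, -0.022, 1.0, -0.0]
ft_force: [0.2, 0.1, 0.0]
opening: 0.586
grip_force: 30.0
```

Run:
```python
from h import *
s=st(); p=np.array(s['ee_pos']);q=s['ee_rot'];print(np.degrees(2*np.arctan2(q[2],q[1])))
a=cv2.cvtColor(capture("side"),cv2.COLOR_RGB2BGR);cv2.imwrite("pics/s10.png",a)
u,v=proj("side",p+[0,0,.014])[0].astype(int);print(u,v)
c=cv2.resize(a[v-40:v+40,u-50:u+50],(750,600),interpolation=cv2.INTER_CUBIC)
cv2.imwrite("pics/c10.png",np.clip(c.astype(float)*1.6,0,255).astype(np.uint8))
for z in (0,.036,.02,-.006): print(z,proj("side",p+[0,0,z]))
```

```text
{'t': 19.25, 'ee_pos': [0.5546, -0.2508, 0.0993], 'ee_rot': [0.0, -0.0217, 0.9998, -0.0], 'ft_force': [0.2072, 0.0832, 0.032], 'opening': 0.586, 'grip_force': 29.9996}
182.48280217812297
327 153
0 [[327.20232046 157.53996652]]
0.036 [[327.47011405 146.57489398]]
0.02 [[327.34983882 151.49968189]]
-0.006 [[327.1586638  159.32753148]]
```

View pics/c10.png

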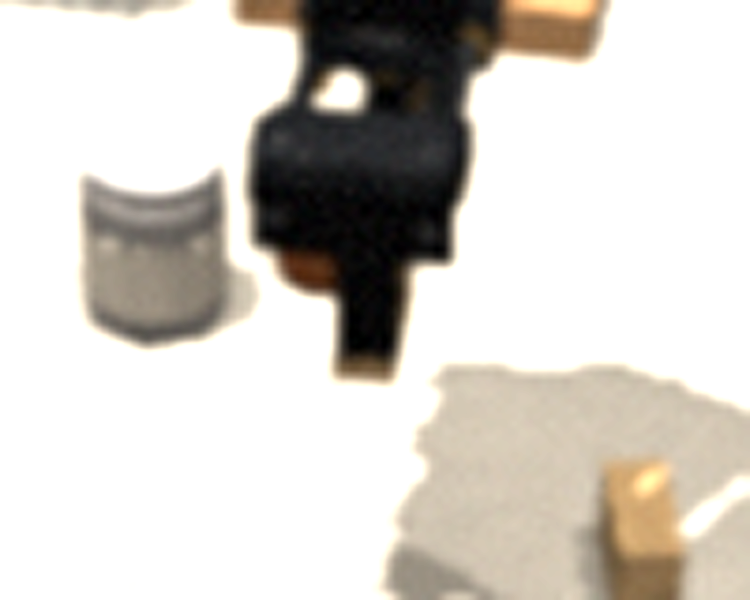

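The packer is held squarely at crop (365,330) and protrudes below the fingertips. Carrying it to the gap: target cradle x = 27 mm, y = 0.

arm_command --steps '[{"travel": [0.03,0.3,0],"yaw": 0,"hand": 1},{"travel": [0.04,0.5,0],"yaw": 0,"hand": 1},{"travel": [0.05,0.6,0],"yaw": 0,"hand": 1},{"travel": [0.05,0.6,0],"yaw": 0,"hand": 1},{"travel": [0.05,0.6,0],"yaw": 0,"hand": 1},{"travel": [0.05,0.6,0],"yaw": 0,"hand": 1},{"travel": [0.05,0.6,0],"yaw": 0,"hand": 1},{"travel": [0.04,0.5,0],"yaw": 0,"hand": 1},{"travel": [0,0.3,0],"yaw": 0,"hand": 1},{"travel": [0,0.17,0],"yaw": 0,"hand": 1},{"travel": [0,0,0],"yaw": 0,"hand": 1},{"travel": [0,0,0],"yaw": 0,"hand": 1}]'

```text
t: 20.5
ee_pos: [0.526, -0.0139, 0.0991]
ee_rot: [-0.0, -0.023, 1.0, -0.0]
ft_force: [0.0, 0.0, -0.7]
opening: 0.588
grip_force: 30.0
```

Run:
```python
from h import *
s=st(); q=s['ee_rot'];f=2*np.arctan2(q[2],q[1]);print(np.degrees(f))
D=np.array([.5262,-.0134])-s['ee_pos'][:2];print("units",(D@[np.cos(f),np.sin(f)])/.05,(D@[np.sin(f),-np.cos(f)])/.05)
```

```text
{'t': 20.5, 'ee_pos': [0.526, -0.0139, 0.0991], 'ee_rot': [-0.0, -0.0227, 0.9997, -0.0001], 'ft_force': [0.006, 0.0201, -0.6529], 'opening': 0.5878, 'grip_force': 29.9996}
182.6063294108812
units -0.003630913367596042 0.009930836905947668
```

arm_command --steps '[{"travel": [0,0,0.3],"yaw": 0,"hand": 1},{"travel": [0,0,0.5],"yaw": 0,"hand": 1},{"travel": [0,0,0.5],"yaw": 0,"hand": 1},{"travel": [0,0,0.25],"yaw": 0,"hand": 1},{"travel": [0,0,0.1],"yaw": 0,"hand": 1},{"travel": [0,0,0.05],"yaw": 0,"hand": 1},{"travel": [0,0,0],"yaw": 0,"hand": 1}]'

```text
t: 21.2
ee_pos: [0.5262, -0.0137, 0.0147]
ee_rot: [0.0, -0.023, 1.0, -0.0]
ft_force: [0.7, -0.5, -0.2]
opening: 0.59
grip_force: 30.0
```

arm_command --steps '[{"travel": [0,0,0.03],"yaw": 0,"hand": 1},{"travel": [0,0,0],"yaw": 0,"hand": 1}]'

```text
t: 21.4
ee_pos: [0.5261, -0.0135, 0.0132]
ee_rot: [0.0, -0.023, 1.0, -0.0]
ft_force: [-0.4, 0.1, -0.5]
opening: 0.584
grip_force: 30.0
```

arm_command --steps '[{"travel": [0,0,0.02],"yaw": 0,"hand": 1},{"travel": [0,0,0],"yaw": 0,"hand": 1}]'

```text
t: 21.6
ee_pos: [0.5261, -0.0134, 0.0121]
ee_rot: [0.0, -0.023, 1.0, -0.0]
ft_force: [0.7, 0.3, 3.8]
opening: 0.589
grip_force: 30.0
```

Packer contacts the floor at the expected height. Release, lift, and move behind the jaw.

arm_command --steps '[{"travel": [0,0,0],"yaw": 0,"hand": 0.3},{"travel": [0,0,0],"yaw": 0,"hand": 0.25},{"travel": [0,0,0],"yaw": 0,"hand": 0.2},{"travel": [0,0,-0.2],"yaw": 0,"hand": 0.2},{"travel": [0,0,-0.6],"yaw": 0,"hand": 0.2},{"travel": [0,0,-0.7],"yaw": 0,"hand": 0.2},{"travel": [0,0,-0.5],"yaw": 0,"hand": 1},{"travel": [0.4,0,0],"yaw": 0,"hand": 1},{"travel": [0.5,0,0],"yaw": 0,"hand": 1},{"travel": [0.5,0,0],"yaw": 0,"hand": 1},{"travel": [0.44,0,0],"yaw": 0,"hand": 1},{"travel": [0,0,0],"yaw": 0,"hand": 1}]'

```text
t: 22.8
ee_pos: [0.4318, -0.0175, 0.1124]
ee_rot: [-0.0, -0.023, 1.0, 0.0]
ft_force: [-0.4, 0.3, 0.7]
opening: 0.352
grip_force: 0.0
```

Run:
```python
from h import *
s=st(); q=s['ee_rot'];f=2*np.arctan2(q[2],q[1]);print(np.degrees(f))
D=np.array([.4343,-.0176])-s['ee_pos'][:2];print("units",(D@[np.cos(f),np.sin(f)])/.05,(D@[np.sin(f),-np.cos(f)])/.05)
a=cv2.cvtColor(capture("side"),cv2.COLOR_RGB2BGR);cv2.imwrite("pics/s11.png",a)
o=np.array([.4992,-.0146]);t=np.radians(2.6);d=np.array([np.cos(t),np.sin(t)]);n=np.array([-d[1],d[0]])
# scan the side face colours along cradle x at the packer's near top edge and mid height
hsv=cv2.cvtColor(a,cv2.COLOR_BGR2HSV)
for y,z in((.028,.035),(.0,.048),(.022,.03),(-.024,.048),(.024,.048)):
    r=[]
    for x in np.arange(0,.062,.003):
        w=o+x*d+y*n;u,v=proj("side",[*w,z])[0];r.append(tuple(int(k) for k in hsv[int(round(v)),int(round(u))]))
    print(y,z,r)
```

```text
{'t': 22.8, 'ee_pos': [0.4318, -0.0175, 0.1124], 'ee_rot': [-0.0005, -0.0227, 0.9997, 0.0001], 'ft_force': [-0.4014, 0.308, 0.6889], 'opening': 0.3521, 'grip_force': 0.0}
182.6051220352446
units -0.0500961711423637 -0.004425041949892533
0.028 0.035 [(13, 143, 75), (17, 116, 147), (17, 116, 138), (16, 120, 100), (16, 116, 77), (16, 117, 72), (17, 116, 77), (17, 113, 81), (17, 116, 86), (18, 117, 87), (17, 117, 89), (17, 116, 88), (17, 117, 87), (16, 118, 93), (16, 120, 96), (17, 117, 76), (15, 117, 74), (16, 122, 69), (15, 136, 73), (16, 134, 80), (15, 126, 83)]
0.0 0.048 [(11, 134, 124), (14, 91, 143), (16, 62, 148), (16, 72, 114), (16, 80, 93), (17, 106, 91), (17, 115, 133), (17, 114, 175), (17, 113, 181), (17, 114, 176), (17, 113, 176), (17, 112, 177), (17, 111, 182), (17, 90, 173), (15, 65, 146), (16, 51, 135), (16, 66, 127), (16, 114, 121), (15, 126, 164), (16, 127, 177), (15, 126, 176)]
0.022 0.03 [(14, 148, 76), (15, 127, 116), (17, 116, 138), (16, 120, 100), (16, 116, 77), (16, 119, 73), (17, 120, 72), (17, 117, 87), (17, 116, 86), (18, 117, 87), (17, 122, 86), (17, 116, 88), (17, 117, 87), (16, 115, 91), (16, 120, 91), (17, 117, 85), (15, 117, 74), (16, 122, 69), (15, 136, 73), (15, 128, 80), (14, 129, 83)]
-0.024 0.048 [(16, 51, 155), (18, 42, 169), (19, 36, 179), (20, 37, 180), (19, 34, 178), (19, 49, 167), (17, 83, 160), (17, 103, 166), (17, 108, 175), (17, 107, 179), (18, 110, 176), (17, 91, 179), (17, 95, 177), (18, 85, 183), (17, 62, 184), (19, 35, 180), (19, 35, 180), (20, 38, 176), (18, 44, 174), (19, 36, 178), (18, 40, 184)]
0.024 0.048 [(14, 139, 79), (16, 126, 117), (16, 117, 107), (16, 116, 79), (15, 118, 65), (16, 114, 78), (17, 118, 123), (17, 114, 176), (17, 115, 169), (17, 112, 178), (17, 115, 178), (18, 112, 182), (17, 110, 183), (17, 115, 171), (17, 114, 139), (16, 115, 71), (15, 124, 64), (14, 136, 79), (15, 131, 103), (14, 130, 116), (14, 133, 111)]
```

The packer stands in the gap from about x = 17 to 40 mm, with the rail end at about 51. Now lower behind the jaw with the fingers shut.

arm_command --steps '[{"travel": [0,0,0.3],"yaw": 0,"hand": 1},{"travel": [0,0,0.4],"yaw": 0,"hand": 1},{"travel": [0,0,0.4],"yaw": 0,"hand": 1},{"travel": [0,0,0.4],"yaw": 0,"hand": 1},{"travel": [0,0,0.33],"yaw": 0,"hand": 1},{"travel": [0,0,0.2],"yaw": 0,"hand": 1},{"travel": [-0.2,0,0],"yaw": 0,"hand": 1},{"travel": [-0.2,0,0],"yaw": 0,"hand": 1},{"travel": [0,0,0],"yaw": 0,"hand": 1}]'

```text
t: 23.75
ee_pos: [0.4564, -0.0169, 0.011]
ee_rot: [0.002, -0.023, 1.0, -0.0]
ft_force: [0.2, 0.2, -0.2]
opening: 0.005
grip_force: 0.0
```

arm_command --steps '[{"travel": [-0.06,0,0],"yaw": 0,"hand": 1},{"travel": [-0.06,0,0],"yaw": 0,"hand": 1},{"travel": [-0.06,0,0],"yaw": 0,"hand": 1},{"travel": [0,0,0],"yaw": 0,"hand": 1}]'

```text
t: 24.15
ee_pos: [0.4631, -0.0163, 0.0104]
ee_rot: [0.0, -0.023, 1.0, -0.0]
ft_force: [-1.4, -0.7, 1.6]
opening: 0.008
grip_force: 0.7
```

arm_command --steps '[{"travel": [-0.05,0,0],"yaw": 0,"hand": 1},{"travel": [-0.06,0,0],"yaw": 0,"hand": 1},{"travel": [-0.06,0,0],"yaw": 0,"hand": 1},{"travel": [-0.06,0,0],"yaw": 0,"hand": 1},{"travel": [-0.06,0,0],"yaw": 0,"hand": 1},{"travel": [-0.05,0,0],"yaw": 0,"hand": 1},{"travel": [-0.04,0,0],"yaw": 0,"hand": 1},{"travel": [0,0,0],"yaw": 0,"hand": 1}]'

```text
t: 24.95
ee_pos: [0.4822, -0.0155, 0.0102]
ee_rot: [0.0, -0.023, 1.0, -0.0]
ft_force: [-2.1, 0.4, 1.5]
opening: 0.004
grip_force: 1.2
```

arm_command --steps '[{"travel": [-0.03,0,0],"yaw": 0,"hand": 1},{"travel": [-0.03,0,0],"yaw": 0,"hand": 1},{"travel": [0,0,0],"yaw": 0,"hand": 1}]'

```text
t: 25.25
ee_pos: [0.4851, -0.0153, 0.0102]
ee_rot: [0.0, -0.023, 1.0, -0.0]
ft_force: [-1.9, 1.8, 1.2]
opening: 0.006
grip_force: 1.2
```

arm_command --steps '[{"travel": [-0.03,0,0],"yaw": 0,"hand": 1},{"travel": [0,0,0],"yaw": 0,"hand": 1}]'

```text
t: 25.45
ee_pos: [0.4864, -0.0153, 0.0102]
ee_rot: [-0.0, -0.023, 1.0, -0.0]
ft_force: [-3.3, 1.3, 0.4]
opening: 0.003
grip_force: 1.6
```

arm_command --steps '[{"travel": [-0.03,0,0],"yaw": 0,"hand": 1},{"travel": [0,0,0],"yaw": 0,"hand": 1}]'

```text
t: 25.65
ee_pos: [0.4864, -0.0152, 0.0102]
ee_rot: [-0.002, -0.023, 1.0, 0.0]
ft_force: [-10.0, -2.5, 5.7]
opening: 0.006
grip_force: 5.1
```

arm_command --steps '[{"travel": [-0.03,0,0],"yaw": 0,"hand": 1},{"travel": [0,0,0],"yaw": 0,"hand": 1}]'

```text
t: 25.85
ee_pos: [0.4863, -0.0151, 0.0101]
ee_rot: [-0.003, -0.023, 1.0, 0.0]
ft_force: [-17.1, -4.6, 12.1]
opening: 0.002
grip_force: 8.4
```

arm_command --steps '[{"travel": [-0.02,0,0],"yaw": 0,"hand": 1},{"travel": [0,0,0],"yaw": 0,"hand": 1}]'

```text
t: 26.05
ee_pos: [0.4863, -0.0151, 0.0101]
ee_rot: [-0.004, -0.023, 1.0, 0.0]
ft_force: [-19.9, -6.4, 15.1]
opening: 0.006
grip_force: 10.6
```

The squeeze is solid at about 26 mm of jaw travel. Firming up to roughly 28 N.

arm_command --steps '[{"travel": [-0.03,0,0],"yaw": 0,"hand": 1},{"travel": [-0.02,0,0],"yaw": 0,"hand": 1},{"travel": [0,0,0],"yaw": 0,"hand": 1},{"travel": [0,0,0],"yaw": 0,"hand": 1},{"travel": [0,0,0],"yaw": 0,"hand": 1}]'

```text
t: 26.55
ee_pos: [0.4862, -0.0148, 0.01]
ee_rot: [-0.007, -0.023, 1.0, 0.001]
ft_force: [-30.5, -9.1, 23.0]
opening: 0.006
grip_force: 16.0
```

Run:
```python
from h import *
st()
a=cv2.cvtColor(capture("side"),cv2.COLOR_RGB2BGR);cv2.imwrite("pics/s12.png",a)
o=np.array([.4992,-.0146]);t=np.radians(2.6);d=np.array([np.cos(t),np.sin(t)]);n=np.array([-d[1],d[0]])
hsv=cv2.cvtColor(a,cv2.COLOR_BGR2HSV)
for y,z in((.015,.049),(.025,.048),(-.02,.048)):
    r=[]
    for x in np.arange(0,.15,.004):
        w=o+x*d+y*n;u,v=proj("side",[*w,z])[0];k=hsv[int(round(v)),int(round(u))];r.append((int(x*1000),*[int(q) for q in k]))
    print(y,r)
# rest of bench: change between start and now in the side view, outside arm zone
b=cv2.imread("pics/side0.png");df=cv2.absdiff(a,b).max(2)
for nm,(u,v) in dict(glue=(208,375),cup=(254,420),screw=(262,350),C=(328,376),orange=(348,208),B=(363,185),tape=(406,201),slat=(400,166),jar=(321,141),can=(298,143),rail=(290,235)).items(): print(nm,df[v-8:v+8,u-8:u+8].mean().round(1),end=' ')
```

```text
{'t': 26.55, 'ee_pos': [0.4862, -0.0148, 0.01], 'ee_rot': [-0.0069, -0.023, 0.9997, 0.0008], 'ft_force': [-30.5055, -9.0752, 22.996], 'opening': 0.0058, 'grip_force': 15.9873}
0.015 [(0, 0, 96, 8), (4, 60, 36, 7), (8, 150, 102, 5), (12, 100, 128, 6), (16, 0, 73, 7), (20, 130, 38, 20), (24, 150, 11, 24), (28, 165, 43, 12), (32, 16, 119, 133), (36, 18, 112, 191), (40, 17, 109, 201), (44, 17, 107, 202), (48, 18, 105, 206), (52, 17, 99, 206), (56, 16, 111, 197), (60, 15, 126, 194), (64, 16, 123, 195), (68, 15, 123, 197), (72, 15, 124, 195), (76, 15, 124, 195), (80, 15, 124, 196), (84, 16, 121, 200), (88, 15, 123, 199), (92, 15, 121, 200), (96, 16, 122, 197), (100, 15, 123, 197), (104, 15, 119, 203), (108, 16, 121, 206), (112, 16, 120, 218), (116, 16, 117, 224), (120, 16, 116, 228), (124, 16, 116, 229), (128, 16, 116, 229), (132, 16, 117, 228), (136, 16, 119, 230), (140, 16, 117, 227), (144, 14, 138, 122), (148, 10, 157, 91)]
0.025 [(0, 173, 170, 6), (4, 0, 85, 12), (8, 9, 119, 15), (12, 60, 64, 8), (16, 0, 28, 9), (20, 8, 68, 15), (24, 12, 142, 9), (28, 17, 119, 71), (32, 17, 117, 148), 
[... 736 characters left out ...]
14, 36), (32, 18, 34, 38), (36, 16, 105, 107), (40, 18, 107, 197), (44, 17, 110, 202), (48, 18, 110, 207), (52, 17, 101, 207), (56, 16, 98, 196), (60, 17, 59, 196), (64, 16, 63, 199), (68, 17, 76, 200), (72, 17, 87, 200), (76, 17, 88, 203), (80, 16, 98, 198), (84, 15, 57, 192), (88, 16, 72, 195), (92, 17, 75, 197), (96, 16, 82, 203), (100, 17, 81, 210), (104, 16, 87, 210), (108, 16, 56, 227), (112, 17, 61, 227), (116, 17, 77, 223), (120, 16, 80, 227), (124, 16, 83, 224), (128, 16, 99, 217), (132, 17, 56, 215), (136, 17, 73, 210), (140, 15, 93, 189), (144, 13, 143, 112), (148, 11, 165, 88)]
glue 25.0 cup 23.1 screw 24.9 C 25.5 orange 99.4 B 43.9 tape 36.3 slat 35.8 jar 28.6 can 17.5 rail 12.6
```

```bash
python3 -c "
from plant import job;print(job.sign_off())"
```

```text
the job is handed in; nothing more can be done
None
```

The keeper is turned to its stop, and one packer stands in the gap, closed up between the jaw and the rail. I handed the job in at about 26.6 s while still pushing the jaw with about 30 N; no verdict came back.

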